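Lift a freshly glued trivet out of its clamp jig with a spatula

ROBOT

A 6-joint arm with a two-finger parallel gripper is mounted at the origin on the work surface. World frame = base frame: x ahead of the robot, y to its left, z up, the work surface at z = 0. Lengths are in mm, angles in rad, forces in N, time in s.
With the tool pointing down it reaches from about 375 to 925 mm from the base axis. Payload 5.7 kg.
Tool frame: the origin (TCP) lies at the very end of the fingers, on their centre line; the grasp point (between the pads) lies 19 mm behind it; z points along the fingers, y is the direction in which the jaws open and shut (so a half turn about z gives the same grasp; the last joint's range is limited). The gripper opens to 88 mm and grips with 3 to 60 N. Pads are 20 mm wide; open, the fingers measure 115 mm over their backs; the gripper's body (75 mm by 178 mm) begins 61 mm behind the grasp point.
Start: joints at [-1.319, 0.359, 1.51, -0, 1.272, -0.115], TCP at [215.161, -560.061, 222.623] pointing down, gripper open.
Joint ranges: [-2.97, 2.97], [-1.01, 2.36], [0.21, 2.38], [-0.96, 4.11], [0.2, 2.71], [-2.98, 2.98]. Speed limits (rad/s): [2.39, 2.39, 3.14, 3.14, 3.14, 3.14].

INTERFACE

Orientations are given as a rotation vector (axis times angle).
In Python, from workcell import * gives the robot as it stands.
- The arm moves only by the tool apply_moves, never from a script. Its argument "increments" is a list of rows, each an object of numbers: "dx", "dy", "dz": the shift along the tool's x, y, z in units of 30 mm (1.0 is 30 mm); "wx", "wy", "wz": the turn, a rotation vector about the tool's x, y, z in units of 10 degrees (1.0 is 10 degrees); "fingers": the opening, from 0 (shut) to 1 (fully open). In form: [{"dx": .., "dy": .., "dz": .., "wx": .., "wy": .., "wz": .., "fingers": ..}, ...]. A call has 1 to 20 rows; each row shifts and turns the pose as measured when the row begins, along the tool's axes as they then stand; what a row does not reach is not made up. A row lasts 1/8 s, in which the tool goes at most 62.5 mm and 10.7 degrees, less where a joint would pass 70% of its speed; a pose out of reach is approached as far as the arm can. A call is refused whole if a number of a shift passes 1 or a number of a turn 1, either way. A call with a gripper value outside its range is refused whole. The fingers move at their own pace and stop on an object; "force" is the grip in N (left out, the last holds). Time passes only in rows, so rows that do not move let the fingers close. It gives the time, the measured TCP pose, the force and the opening at its end, in the units of the state.
- get_state(): the state, without advancing time (a new reading comes with each control period).
- capture(name): name is "scene" or "top"; returns a dict with "image" (480x640x3 uint8, red, green, blue), "mtx" (3x3 intrinsics, pixels), "rvec" (rotation vector, rad) and "tvec" (3), from world to camera coordinates, as OpenCV has them. Camera axes: x right, y down, z forward; pixel columns grow to the right and rows downward; lengths in mm; the calibration is good to about 2 mm. A picture is of the moment at which its call begins. There is no depth.
- finish_job(): hands the job in, once; it reports no verdict.
The state is a dict: "t": time; "joint_pos": joint angles; "joint_vel": joint speeds; "effort": joint torques, N m; "ee_pos": TCP position; "tool_rot": TCP orientation; "force": force on the tool from outside, world axes, zero at the start; "wrist_torque": the same for the moment, N m; "grip_width": finger opening in mm.
Only numpy, scipy, OpenCV 4.12 (cv2) and the standard library are available. Lean on these libraries where they do the work, as an engineer would, in place of code of your own. Each camera call takes 0.05 s, during which the arm holds its last target. There are 200 camera calls.

TASK

Swing the jig's clamp lever right open, then slide the spatula's blade under the freshly glued trivet, lift it out of the jig and set it centred and square across the rails of the open rack, using only the spatula: the glue is tacky, so the gripper must not touch the trivet. Leave the lever open, draw the spatula out and lay it flat on the counter clear of the rack, and leave the other things on the counter where they are.

Things in the scene. Friction and masses are not known exactly. Their poses are not given: they have to be found in the camera images.
- trivet: Cork-faced plywood trivet, a flat plate 100 (its x) x 120 (its y) x 9 mm thick, about 90 g, origin at the centre of its underside, z up. It starts in the jig, lying loose across the two rails at jig_seat, within 2 mm and 0.03 rad of square with the jig.
- spatula: Cranked steel spatula, 200 mm long, 150 g, lying flat on the counter, stable. Origin: centre of the blade's underside; x points from handle to front edge. Blade 110 (x -55 to 55) x 64 x 2.5 mm; from x = -48 a 20 mm wide neck slopes back and up to z = 45 at x = -76. Black bar handle 22 mm wide (y), z 37 to 63, x -70 to -145 mm.
- spatula_grip (a point): Point in the middle of the handle's section, x = -100, z = 50 mm in the spatula's frame; take the handle here across its 22 mm width.
- spatula_tip (a point): Middle of the blade's front edge, x = 55, z = 1 mm in the spatula's frame.
- jig: Fixed clamp jig, left or right; origin under the middle between its rails, x from open front (robot side) to back. Base plate 130 x 175 mm (y -75 to 100), top z = 6; two rails along x, 124 long, 12 wide, at y = +-48, tops z = 26 mm. Tunnel between them 84 wide, z 6 to 26, open at both ends. Back stop on the rails: front face x = 56, top z = 31. Lever post at x 0, y 85.
- jig_seat (a point): Point between the jig's rails at x = 0, y = 0, z = 26 mm: where the centre of the trivet's underside lies at the start (up to 2 mm off).
- clamp_lever (a joint): Angle of the jig's clamp lever, a level steel arm 16 x 88 mm, z 38 to 46, turning on the upright post, opening clockwise seen from above. 0 = shut: points along the jig's -y over the trivet, 2 mm above it; 1.57: along the jig's -x, beside the trivet; stop at 1.75 (fully open). Starts at 0 to 0.2. No spring: stays where left; about 1 N at the knob moves it.
- lever_hinge (a point): On the lever's vertical axis at arm height, 41 mm above the counter; x = 0, y = 85 mm in the jig's frame.
- lever_knob (a point): Top centre of the upright black knob on the lever's end, 81 mm above the counter and 80 mm from the axis; the knob is a round pin of 16 mm diameter standing 35 mm above the arm (46 to 81 mm over the counter).
- rack: Fixed open rack on the other side, no lever or stop; origin at its underside centre, x from front (robot side) to back. Two steel rails along x, 124 mm long, 12 wide, at y = +-48, tops at z = 32 mm; tunnel between them 84 mm wide, open at both ends, clear above z = 6 mm (two cross bars 6 mm high, 150 mm long in y, lie on the counter).
- rack_seat (a point): Point between the rack's rails at x = 0, y = 0, z = 32 mm: where the centre of the trivet's underside must lie, trivet x along rack x.
- tin: Bystander: round aluminium tin, 76 mm across, 56 mm tall, origin at the centre of its underside.
- pliers: Bystander: chrome pliers, 180 mm long, 14 mm thick, lying flat; origin near the middle of their underside.
- ashtray: Bystander: white ceramic ashtray holding screws, 110 mm across, 30 mm tall; origin at the underside centre.
Not all that is in view belongs to the job. Leave any green or red look-alike of the rack alone.

How it is judged (in metres and radians):
On the way, in this order (a step that is already met when the one before it is completed fails the run):
1. the clamp lever is swung open past 1.4 rad (value of joint clamp_lever above 1.4 rad), for 0.2 s.
2. the trivet is carried on the spatula, more than 12 mm above the jig's rails (z of trivet in the frame of jig above 0.038 m and contact force between spatula and trivet above 0.2 N), for 0.2 s.
At the end, for the whole second after the job is handed in: Trivet level and at rest on the rack's rails, centre within 15 mm of rack_seat in the rack's x and y, square within 0.15 rad; lever open past 1.4 rad; spatula flat and still on the counter, touching neither trivet nor rack, blade centre over 110 mm from the trivet's centre (x of trivet in the frame of rack_seat between -0.015 and 0.015 m and y of trivet in the frame of rack_seat between -0.015 and 0.015 m and z of trivet in the frame of rack_seat between -0.004 and 0.004 m and angle between the x axis of trivet and the x axis of rack, either way round below 0.15 rad and angle between trivet's own z axis and vertical below 0.06 rad and linear speed of each of trivet, spatula below 0.02 m/s and contact force between trivet and rack above 0.2 N and contact force between trivet and spatula below 0.05 N and horizontal distance between trivet and spatula above 0.11 m and height (world z) of spatula below 0.006 m and angle between spatula's own z axis and vertical below 0.08 rad and contact force between spatula and rack below 0.05 N and value of joint clamp_lever above 1.4 rad).
It fails at once if the fingers or the arm touch the trivet (over 0.5 N) (contact force between any of the fingers, the arm and trivet above 0.5 N).
It fails at once if the trivet is tipped more than 0.5 rad or falls off its supports (below 15 mm) (angle between trivet's own z axis and vertical above 0.5 rad or height (world z) of trivet below 0.015 m).
It fails at once if a bystander is moved more than 30 mm (distance of any of tin, pliers, ashtray from where it was at the start of the episode above 0.03 m).
It also fails if it takes over 69 s, if anything falls off the work surface, if the arm or the gripper's body presses on something with over 40 N, if the wrist force passes 120 N, or if a joint passes its speed limit or range.

## Working session

There is one attempt and no reset: what is moved stays moved. The work goes in short steps, Python scripts to look and compute and a tool call to move; the robot and the scene stay as the last step left them, time stands still between calls to the robot, and variables do not carry over. Pictures are saved under pics/ and viewed, about 8 in all and at most 12, crops included, and the job is handed in when it is done.

Besides the shell and the picture viewer there is one more tool, called after "Call:" as a command line: name --argument value ..., lists and objects as JSON in quotes. apply_moves: Moves the arm, as the interface text tells. Its arguments: {"type":"object","properties":{"increments":{"type":"array","items":{"type":"object","properties":{"dx":{"type":"number"},"dy":{"type":"number"},"dz":{"type":"number"},"wx":{"type":"number"},"wy":{"type":"number"},"wz":{"type":"number"},"fingers":{"type":"number"}}}},"force":{"type":"number"}},"required":["increments"]}

```bash
ls; mkdir -p pics; python3 - <<'E'
from workcell import *
import cv2,numpy as np
s=get_state();print(s)
for n in("scene","top"):
    c=capture(n);cv2.imwrite(f"pics/{n}0.png",c["image"][:,:,::-1]);np.savez(f"pics/{n}0.npz",**c);print(n,c["mtx"],c["rvec"],c["tvec"])
E
```

```text
pics
{'t': 0.0, 'joint_pos': array([-1.31915278e+00,  3.59496956e-01,  1.51143250e+00, -1.99178863e-05,
        1.27246027e+00, -1.15108947e-01]), 'joint_vel': array([-0.0006958 , -0.00061377, -0.00081156,  0.00031186, -0.00048391,
        0.00104456]), 'effort': array([ 1.17105054e-03, -5.15368831e+01, -2.70723188e+01,  6.73072482e-02,
        3.51356668e-02, -1.77561246e-04]), 'ee_pos': array([ 214.96198215, -559.44217942,  221.81433955]), 'tool_rot': array([-3.08715634e+00, -5.72552553e-01,  2.22257322e-04]), 'force': array([0.50178977, 0.02956601, 0.02567902]), 'wrist_torque': array([-0.01875437,  0.00942186,  0.00506031]), 'grip_width': 87.9068927205837}
scene [[451.42865874   0.         328.73127964]
 [  0.         451.42865874 232.91764449]
 [  0.           0.           1.        ]] [ 0.66855055  2.82376615 -0.83581349] [ 467.77308265 -166.37783049 1240.07930584]
top [[487.22623192   0.         314.44089653]
 [  0.         487.22623192 247.75056153]
 [  0.           0.           1.        ]] [ 2.1724343  -2.20216666  0.10589329] [   9.63538434  534.17337034 1340.01500999]
```

View pics/top0.png

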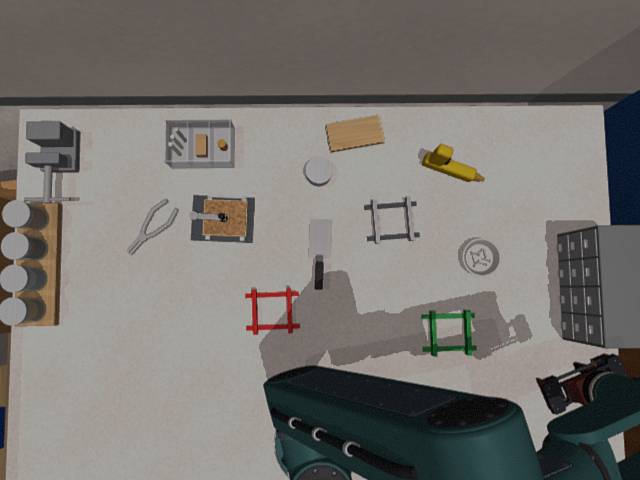

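View pics/scene0.png

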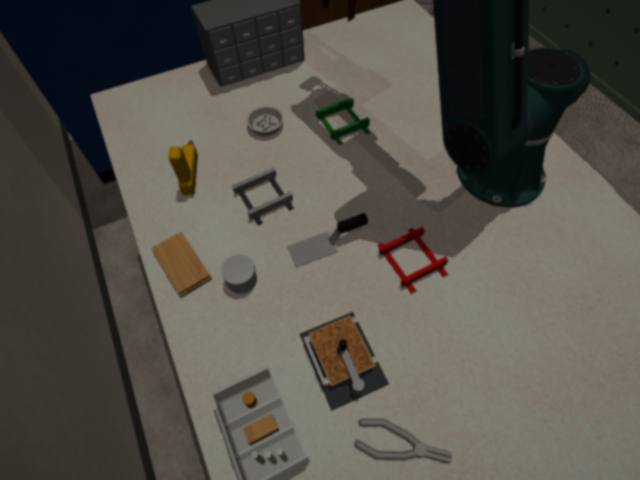

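```bash
cat > h.py <<'E'
from workcell import *
import cv2,numpy as np
from scipy.spatial.transform import Rotation as R
def load(n): return np.load(f"pics/{n}.npz")
def ray(c,u,v,z):
    Rm=cv2.Rodrigues(c["rvec"])[0]; o=-Rm.T@c["tvec"].ravel()
    d=Rm.T@np.linalg.solve(c["mtx"],[u,v,1.]); return (o+d*(z-o[2])/d[2]).round(1)
def proj(c,p): return cv2.projectPoints(np.float64(p).reshape(-1,1,3),c["rvec"],c["tvec"],c["mtx"],None)[0].reshape(-1,2)
def crop(c,x0,x1,y0,y1,s):
    im=cv2.resize(c["image"][y0:y1,x0:x1,::-1],None,fx=s,fy=s,interpolation=cv2.INTER_CUBIC)
    for x in range(-(-x0//10)*10,x1,10):
        cv2.line(im,((x-x0)*s+s//2,0),((x-x0)*s+s//2,8),(0,0,255),1)
        cv2.putText(im,str(x),((x-x0)*s-8,18),0,.35,(0,0,255),1)
    for y in range(-(-y0//10)*10,y1,10):
        cv2.line(im,(0,(y-y0)*s+s//2),(8,(y-y0)*s+s//2),(0,0,255),1)
        cv2.putText(im,str(y),(10,(y-y0)*s+6),0,.35,(0,0,255),1)
    return im
def snap(n,name):
    c=capture(n);np.savez(f"pics/{name}.npz",**c);return c
def mont(fn,cols):
    cs=[cv2.vconcat([cv2.copyMakeBorder(i,0,0,0,max(k.shape[1] for k in col)-i.shape[1],0) for i in col]) for col in cols]
    H=max(k.shape[0] for k in cs)
    m=cv2.hconcat([cv2.copyMakeBorder(k,0,H-k.shape[0],0,0,0) for k in cs]);cv2.imwrite(fn,m);print(m.shape)
E
python3 - <<'E'
from h import *
c=load("top0")
mont("pics/m0.png",[[crop(c,186,260,190,248,5),crop(c,360,425,190,248,5)],[crop(c,298,343,212,297,6)]])
E
```

```text
(580, 640, 3)
```

View pics/m0.png

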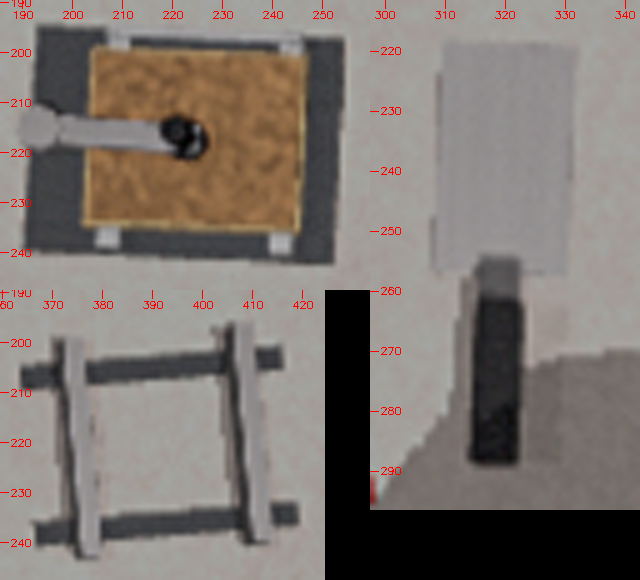

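```bash
cat >> h.py <<'E'
def fit(c,model,pix,free_z=False,p0=None):
    from scipy.optimize import least_squares
    m=np.float64(model);pix=np.float64(pix)
    def w(p): 
        C,S=np.cos(p[2]),np.sin(p[2]);q=m.copy();q[:,0]=p[0]+C*m[:,0]-S*m[:,1];q[:,1]=p[1]+S*m[:,0]+C*m[:,1];return q
    f=lambda p:(proj(c,w(p))-pix).ravel()
    if p0 is None: a=ray(c,*pix.mean(0),m[:,2].mean());p0=[a[0],a[1],0]
    r=least_squares(f,p0,x_scale=[10,10,.1]);return r.x.round(4),f(r.x).reshape(-1,2).round(1).tolist()
def rect(x0,x1,y0,y1,z): return [[x1,y1,z],[x1,y0,z],[x0,y0,z],[x0,y1,z]]
E
python3 - <<'E'
from h import *
c=load("top0")
print("jig",fit(c,rect(-65,65,-75,100,6),[(193.2,194.6),(254.6,197.2),(252.2,242.2),(190,239.6)]))
print("trivet",fit(c,rect(-50,50,-60,60,35),[(204,199),(247,200.2),(245.4,236),(202.4,235.2)]))
print("rack",fit(c,rect(-62,62,-48,48,32),[(374.2,199.2),(407.2,196.4),(411.6,240.2),(377.4,243.2)]))
print("spat",fit(c,rect(-55,55,-32,32,2.5),[(309.8,218.7),(332,219),(330.3,257.2),(307.7,256.5)]))
print("spat+h",fit(c,rect(-55,55,-32,32,2.5)+[[-70,0,63],[-145,0,63]],[(309.8,218.7),(332,219),(330.3,257.2),(307.7,256.5),(319,260.8),(318.3,289)]))
print("knob",ray(c,220.8,215.2,81),"hub",ray(c,193.2,215,46))
print("tin",ray(c,318,170,56),"ashtray",ray(c,480,256,30),"red",ray(c,272,310,32))
E
```

```text
jig (array([ 6.218656e+02,  2.488399e+02, -5.660000e-02]), [[-0.2, -0.3], [0.0, -0.2], [0.0, 0.3], [0.1, 0.2]])
trivet (array([ 6.204434e+02,  2.502661e+02, -3.890000e-02]), [[-0.2, 0.1], [0.0, 0.1], [0.3, 0.0], [-0.2, -0.3]])
rack (array([ 6.092734e+02, -2.169198e+02,  6.460000e-02]), [[-0.6, -0.1], [0.4, 0.1], [0.2, 0.2], [0.1, -0.2]])
spat (array([ 5.639934e+02, -1.399730e+01, -5.740000e-02]), [[-0.3, -0.6], [-0.0, 0.1], [0.1, 0.4], [0.1, 0.1]])
spat+h (array([ 5.642374e+02, -1.383750e+01, -5.840000e-02]), [[-0.3, -0.7], [-0.1, 0.0], [0.0, 0.3], [0.1, 0.0], [0.4, 0.4], [-0.1, -0.0]])
knob [620.2 253.   81. ] hub [626.9 334.8  46. ]
tin [746.6 -10.   56. ] ashtray [ 504.5 -458.7   30. ] red [363.7 121.3  32. ]
```

Call:
apply_moves --increments '[{"wz": 0.7,"fingers": 0},{"wz": 0.7},{"wz": 0.7},{"dx": 0.5,"dy": -1},{"dx": 0.5,"dy": -1},{"dx": 0.5,"dy": -1},{"dx": 0.5,"dy": -1},{"dx": 0.5,"dy": -1},{"dx": 0.5,"dy": -1},{"dx": 0.5,"dy": -1},{"dx": 0.5,"dy": -1},{"dx": 0.5,"dy": -1},{"dx": 0.5,"dy": -1}]'

```text
$.increments[0]: bad value
```

```bash
python3 - <<'E'
import numpy as np
ph=-.0566;hub=np.array([626.8,334.0])
for th in [.03,.2,.4,.6,.8,1.,1.2,1.4,1.6,1.7]:
    a=-np.pi/2+ph-th
    k=hub+80*np.array([np.cos(a),np.sin(a)]);t=np.array([np.sin(a),-np.cos(a)])
    print(th,k.round(),(k-20*t).round())
E
```

```text
0.03 [620. 254.] [640. 253.]
0.2 [606. 257.] [626. 252.]
0.4 [592. 262.] [609. 253.]
0.6 [578. 271.] [594. 258.]
0.8 [566. 282.] [579. 266.]
1.0 [557. 295.] [567. 277.]
1.2 [551. 309.] [557. 290.]
1.4 [547. 325.] [550. 305.]
1.6 [547. 341.] [545. 321.]
1.7 [548. 349.] [544. 329.]
```

Call:
apply_moves --increments '[{"dx": 0,"dy": 0,"dz": 0,"wx": 0,"wy": 0,"wz": 0.7,"fingers": 0.0},{"dx": 0,"dy": 0,"dz": 0,"wx": 0,"wy": 0,"wz": 0.7,"fingers": 0.0},{"dx": 0,"dy": 0,"dz": 0,"wx": 0,"wy": 0,"wz": 0.7,"fingers": 0.0}]'

```text
t: 0.48
ee_pos: [214.7, -558.3, 220.4]
tool_rot: [-3.137, 0.017, 0.002]
force: [-0.3, -0.2, -0.6]
grip_width: 61.5
```

Call:
apply_moves --increments '[{"dx": 0.5,"dy": -1,"dz": 0,"wx": 0,"wy": 0,"wz": 0,"fingers": 0},{"dx": 0.5,"dy": -1,"dz": 0,"wx": 0,"wy": 0,"wz": 0,"fingers": 0},{"dx": 0.5,"dy": -1,"dz": 0,"wx": 0,"wy": 0,"wz": 0,"fingers": 0},{"dx": 0.5,"dy": -1,"dz": 0,"wx": 0,"wy": 0,"wz": 0,"fingers": 0},{"dx": 0.5,"dy": -1,"dz": 0,"wx": 0,"wy": 0,"wz": 0,"fingers": 0},{"dx": 0.5,"dy": -1,"dz": 0,"wx": 0,"wy": 0,"wz": 0,"fingers": 0},{"dx": 0.5,"dy": -1,"dz": 0,"wx": 0,"wy": 0,"wz": 0,"fingers": 0},{"dx": 0.5,"dy": -1,"dz": 0,"wx": 0,"wy": 0,"wz": 0,"fingers": 0},{"dx": 0.5,"dy": -1,"dz": 0,"wx": 0,"wy": 0,"wz": 0,"fingers": 0},{"dx": 0.5,"dy": -1,"dz": 0,"wx": 0,"wy": 0,"wz": 0,"fingers": 0},{"dx": 0.5,"dy": -1,"dz": 0,"wx": 0,"wy": 0,"wz": 0,"fingers": 0},{"dx": 0.5,"dy": -1,"dz": 0,"wx": 0,"wy": 0,"wz": 0,"fingers": 0},{"dx": 0.5,"dy": -1,"dz": 0,"wx": 0,"wy": 0,"wz": 0,"fingers": 0},{"dx": 0.5,"dy": -1,"dz": 0,"wx": 0,"wy": 0,"wz": 0,"fingers": 0},{"dx": 0.5,"dy": -1,"dz": 0,"wx": 0,"wy": 0,"wz": 0,"fingers": 0},{"dx": 0.5,"dy": -1,"dz": 0,"wx": 0,"wy": 0,"wz": 0,"fingers": 0}]'

```text
t: 2.48
ee_pos: [464.4, -65.3, 218.7]
tool_rot: [-3.13, 0.027, 0.011]
force: [-0.2, -0.1, -0.3]
grip_width: 0.6
```

Call:
apply_moves --increments '[{"dx": 0.6,"dy": -1,"dz": 0,"wx": 0,"wy": 0,"wz": 0,"fingers": 0},{"dx": 0.6,"dy": -1,"dz": 0,"wx": 0,"wy": 0,"wz": 0,"fingers": 0},{"dx": 0.6,"dy": -1,"dz": 0,"wx": 0,"wy": 0,"wz": 0,"fingers": 0},{"dx": 0.6,"dy": -1,"dz": 0,"wx": 0,"wy": 0,"wz": 0,"fingers": 0},{"dx": 0.6,"dy": -1,"dz": 0,"wx": 0,"wy": 0,"wz": 0,"fingers": 0},{"dx": 0.6,"dy": -1,"dz": 0,"wx": 0,"wy": 0,"wz": 0,"fingers": 0},{"dx": 0.6,"dy": -1,"dz": 0,"wx": 0,"wy": 0,"wz": 0,"fingers": 0},{"dx": 0.6,"dy": -1,"dz": 0,"wx": 0,"wy": 0,"wz": 0,"fingers": 0},{"dx": 0.6,"dy": -1,"dz": 0,"wx": 0,"wy": 0,"wz": 0,"fingers": 0},{"dx": 0.6,"dy": -1,"dz": 0,"wx": 0,"wy": 0,"wz": 0,"fingers": 0},{"dx": 0,"dy": 0,"dz": 0,"wx": 0,"wy": 0,"wz": 0,"fingers": 0}]'

```text
t: 3.85
ee_pos: [651.7, 244.4, 215.0]
tool_rot: [-3.131, 0.022, 0.024]
force: [0.6, -0.4, 0.1]
grip_width: 0.2
```

Call:
apply_moves --increments '[{"dx": 0,"dy": -0.2,"dz": 1,"wx": 0,"wy": 0,"wz": 0,"fingers": 0},{"dx": 0,"dy": 0,"dz": 1,"wx": 0,"wy": 0,"wz": 0,"fingers": 0},{"dx": 0,"dy": 0,"dz": 1,"wx": 0,"wy": 0,"wz": 0,"fingers": 0},{"dx": 0,"dy": 0,"dz": 1,"wx": 0,"wy": 0,"wz": 0,"fingers": 0},{"dx": 0,"dy": 0,"dz": 0.6,"wx": 0,"wy": 0,"wz": 0,"fingers": 0},{"dx": 0,"dy": 0,"dz": 0.2,"wx": 0,"wy": 0,"wz": 0,"fingers": 0},{"dx": 0,"dy": 0,"dz": 0,"wx": 0,"wy": 0,"wz": 0,"fingers": 0}]'

```text
t: 4.72
ee_pos: [646.9, 247.4, 66.9]
tool_rot: [-3.134, 0.024, 0.029]
force: [-0.2, -0.5, -0.4]
grip_width: 0.5
```

Call:
apply_moves --increments '[{"dx": -0.2,"dy": -0.1,"dz": 0.15,"wx": 0,"wy": 0,"wz": 0,"fingers": 0},{"dx": -0.5,"dy": -0.1,"dz": 0,"wx": 0,"wy": 0,"wz": 0,"fingers": 0},{"dx": -0.3,"dy": 0,"dz": 0,"wx": 0,"wy": 0,"wz": 0,"fingers": 0},{"dx": -0.3,"dy": 0,"dz": 0,"wx": 0,"wy": 0,"wz": 0,"fingers": 0},{"dx": -0.25,"dy": -0.1,"dz": 0,"wx": 0,"wy": 0,"wz": 0,"fingers": 0},{"dx": -0.25,"dy": -0.1,"dz": 0,"wx": 0,"wy": 0,"wz": 0,"fingers": 0},{"dx": -0.25,"dy": -0.15,"dz": 0,"wx": 0,"wy": 0,"wz": 0,"fingers": 0},{"dx": -0.25,"dy": -0.15,"dz": 0,"wx": 0,"wy": 0,"wz": 0,"fingers": 0},{"dx": -0.2,"dy": -0.2,"dz": 0,"wx": 0,"wy": 0,"wz": 0,"fingers": 0},{"dx": -0.2,"dy": -0.2,"dz": 0,"wx": 0,"wy": 0,"wz": 0,"fingers": 0}]'

```text
t: 5.98
ee_pos: [564.2, 284.6, 67.4]
tool_rot: [-3.133, 0.024, 0.016]
force: [1.1, -0.9, -0.6]
grip_width: 0.5
```

Call:
apply_moves --increments '[{"dx": -0.15,"dy": -0.2,"dz": 0,"wx": 0,"wy": 0,"wz": 0,"fingers": 0},{"dx": -0.15,"dy": -0.2,"dz": 0,"wx": 0,"wy": 0,"wz": 0,"fingers": 0},{"dx": -0.15,"dy": -0.2,"dz": 0,"wx": 0,"wy": 0,"wz": 0,"fingers": 0},{"dx": -0.1,"dy": -0.25,"dz": 0,"wx": 0,"wy": 0,"wz": 0,"fingers": 0},{"dx": -0.1,"dy": -0.25,"dz": 0,"wx": 0,"wy": 0,"wz": 0,"fingers": 0},{"dx": 0,"dy": -0.2,"dz": 0,"wx": 0,"wy": 0,"wz": 0,"fingers": 0},{"dx": 0,"dy": 0,"dz": 0,"wx": 0,"wy": 0,"wz": 0,"fingers": 0}]'

```text
t: 6.85
ee_pos: [542.4, 326.9, 67.5]
tool_rot: [-3.133, 0.022, 0.02]
force: [-0.7, 0.5, -0.2]
grip_width: 0.5
```

```bash
python3 - <<'E'
from h import *
c=snap("scene","s1");cv2.imwrite("pics/s1.png",crop(c,260,420,280,420,5))
print(get_state()["ee_pos"])
E
```

```text
[542.3807335  326.73833242  67.470923  ]
```

View pics/s1.png

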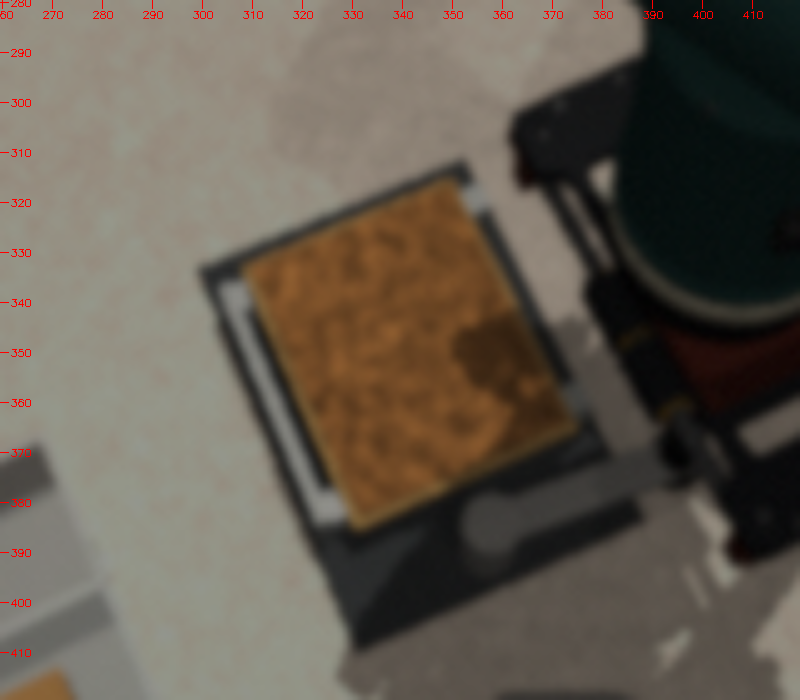

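Call:
apply_moves --increments '[{"dx": 0,"dy": 0.2,"dz": -1,"wx": 0,"wy": 0,"wz": 0,"fingers": 0},{"dx": 0,"dy": 0.4,"dz": -1,"wx": 0,"wy": 0,"wz": 0,"fingers": 0},{"dx": -0.2,"dy": 0.9,"dz": -0.8,"wx": 0,"wy": 0,"wz": 0,"fingers": 0.6},{"dx": -0.2,"dy": 1,"dz": 0,"wx": 0,"wy": 0,"wz": 0.2,"fingers": 0.6},{"dx": -0.2,"dy": 1,"dz": 0,"wx": 0,"wy": 0,"wz": 0,"fingers": 0.6},{"dx": -0.2,"dy": 1,"dz": 0,"wx": 0,"wy": 0,"wz": 0,"fingers": 0.6},{"dx": -0.2,"dy": 1,"dz": 0,"wx": 0,"wy": 0,"wz": 0,"fingers": 0.6},{"dx": -0.2,"dy": 1,"dz": 0,"wx": 0,"wy": 0,"wz": 0,"fingers": 0.6},{"dx": -0.2,"dy": 1,"dz": 0,"wx": 0,"wy": 0,"wz": 0,"fingers": 0.6},{"dx": -0.2,"dy": 1,"dz": 0,"wx": 0,"wy": 0,"wz": 0,"fingers": 0.6},{"dx": -0.2,"dy": 1,"dz": 0,"wx": 0,"wy": 0,"wz": 0,"fingers": 0.6},{"dx": -0.2,"dy": 0.8,"dz": 0,"wx": 0,"wy": 0,"wz": 0,"fingers": 0.6},{"dx": 0,"dy": 0.2,"dz": 0,"wx": 0,"wy": 0,"wz": 0,"fingers": 0.6},{"dx": 0,"dy": 0,"dz": 0,"wx": 0,"wy": 0,"wz": 0,"fingers": 0.6}]'

```text
t: 8.65
ee_pos: [470.2, 4.8, 153.0]
tool_rot: [-3.129, 0.085, 0.012]
force: [-0.2, -0.5, 0.9]
grip_width: 52.9
```

```bash
cat >> h.py <<'E'
def togo(x,y,z,yaw):
    s=get_state();A=R.from_rotvec(s["tool_rot"]);T=R.from_matrix([[np.cos(yaw),np.sin(yaw),0],[np.sin(yaw),-np.cos(yaw),0],[0,0,-1]])
    print("t",round(s["t"],2),"pos",s["ee_pos"].round(1),"F",s["force"].round(1),"w",round(s["grip_width"],1))
    print("togo units d",(A.inv().apply(np.array([x,y,z])-s["ee_pos"])/30).round(2),"w",np.degrees((A.inv()*T).as_rotvec()/10).round(2))
E
python3 -c "
from h import *
togo(464.4,-8,31,-.0585)"
```

```text
t 8.65 pos [470.2   4.8 153. ] F [-0.2 -0.5  0.9] w 52.9
togo units d [-0.14  0.48  4.06] w [-0.06  0.04  0.02]
```

Call:
apply_moves --increments '[{"dx": -0.14,"dy": 0.48,"dz": 0.8,"wx": -0.06,"wy": 0.04,"wz": 0,"fingers": 0.6},{"dx": 0,"dy": 0,"dz": 1,"wx": 0,"wy": 0,"wz": 0,"fingers": 0.6},{"dx": 0,"dy": 0,"dz": 1,"wx": 0,"wy": 0,"wz": 0,"fingers": 0.6},{"dx": 0,"dy": 0,"dz": 0.7,"wx": 0,"wy": 0,"wz": 0,"fingers": 0.6},{"dx": 0,"dy": 0,"dz": 0.3,"wx": 0,"wy": 0,"wz": 0,"fingers": 0.6},{"dx": 0,"dy": 0,"dz": 0,"wx": 0,"wy": 0,"wz": 0,"fingers": 0.6}]'

```text
t: 9.4
ee_pos: [470.0, -4.8, 37.0]
tool_rot: [-3.139, 0.08, -0.009]
force: [0.2, -0.0, -0.4]
grip_width: 53.0
```

```bash
python3 -c "
from h import *
togo(464.4,-8,31,-.0585)"
```

```text
t 9.4 pos [470.   -4.8  37. ] F [ 0.2 -0.  -0.4] w 53.0
togo units d [-0.18  0.12  0.2 ] w [-0.01 -0.03  0.04]
```

Small correction, then close with full grip.

Call:
apply_moves --increments '[{"dx": -0.25,"dy": 0.15,"dz": 0.2,"wx": 0,"wy": -0.03,"wz": 0.04,"fingers": 0.6},{"dx": 0,"dy": 0,"dz": 0,"wx": 0,"wy": 0,"wz": 0,"fingers": 0.5},{"dx": 0,"dy": 0,"dz": 0,"wx": 0,"wy": 0,"wz": 0,"fingers": 0},{"dx": 0,"dy": 0,"dz": 0,"wx": 0,"wy": 0,"wz": 0,"fingers": 0},{"dx": 0,"dy": 0,"dz": 0,"wx": 0,"wy": 0,"wz": 0,"fingers": 0},{"dx": 0,"dy": 0,"dz": 0,"wx": 0,"wy": 0,"wz": 0,"fingers": 0}]' --force 60

```text
t: 10.15
ee_pos: [463.7, -9.3, 32.7]
tool_rot: [-3.139, 0.091, -0.007]
force: [1.0, -0.7, -1.4]
grip_width: 21.7
```

```bash
python3 -c "
from h import *
togo(464.4,-8,31,-.0585)"
```

```text
t 10.15 pos [463.7  -9.3  32.7] F [ 1.  -0.7 -1.4] w 21.7
togo units d [ 0.02 -0.04  0.06] w [-0.01 -0.03  0.  ]
```

Call:
apply_moves --increments '[{"dx": 0,"dy": 0,"dz": -0.3,"wx": 0,"wy": 0,"wz": 0,"fingers": 0},{"dx": 0,"dy": 0,"dz": -0.8,"wx": 0,"wy": 0,"wz": 0,"fingers": 0},{"dx": 0,"dy": 0,"dz": -0.9,"wx": 0,"wy": 0,"wz": 0,"fingers": 0},{"dx": -0.3,"dy": -0.4,"dz": 0,"wx": 0,"wy": 0,"wz": 0,"fingers": 0},{"dx": -0.3,"dy": -0.8,"dz": 0,"wx": 0,"wy": 0,"wz": 0,"fingers": 0},{"dx": -0.3,"dy": -0.8,"dz": 0,"wx": 0,"wy": 0,"wz": 0,"fingers": 0},{"dx": -0.3,"dy": -0.8,"dz": 0,"wx": 0,"wy": 0,"wz": 0,"fingers": 0},{"dx": -0.3,"dy": -0.8,"dz": 0,"wx": 0,"wy": 0,"wz": 0,"fingers": 0},{"dx": -0.3,"dy": -0.8,"dz": 0,"wx": 0,"wy": 0,"wz": 0,"fingers": 0},{"dx": -0.3,"dy": -0.8,"dz": 0,"wx": 0,"wy": 0,"wz": 0,"fingers": 0},{"dx": -0.3,"dy": -0.8,"dz": 0,"wx": 0,"wy": 0,"wz": 0,"fingers": 0},{"dx": -0.3,"dy": -0.8,"dz": 0,"wx": 0,"wy": 0,"wz": 0,"fingers": 0},{"dx": -0.3,"dy": -0.8,"dz": 0,"wx": 0,"wy": 0,"wz": 0,"fingers": 0},{"dx": -0.3,"dy": -0.7,"dz": 0,"wx": 0,"wy": 0,"wz": 0,"fingers": 0},{"dx": -0.2,"dy": -0.3,"dz": 0,"wx": 0,"wy": 0,"wz": 0,"fingers": 0},{"dx": 0,"dy": 0,"dz": 0,"wx": 0,"wy": 0,"wz": 0,"fingers": 0}]'

```text
t: 12.15
ee_pos: [350.7, 265.2, 86.1]
tool_rot: [3.138, -0.091, -0.028]
force: [0.8, -0.7, -1.6]
grip_width: 21.7
```

```bash
python3 -c "
from h import *
togo(371.7,263.4,45.7,-.0566)"
```

```text
t 12.15 pos [350.7 265.2  86.1] F [ 0.8 -0.7 -1.6] w 21.7
togo units d [0.73 0.02 1.33] w [ 0.02  0.1  -0.01]
```

Call:
apply_moves --increments '[{"dx": 0.3,"dy": 0,"dz": 0.6,"wx": 0.02,"wy": 0.05,"wz": 0,"fingers": 0},{"dx": 0.2,"dy": 0,"dz": 0.5,"wx": 0,"wy": 0.05,"wz": 0,"fingers": 0},{"dx": 0,"dy": 0,"dz": 0.2,"wx": 0,"wy": 0,"wz": 0,"fingers": 0},{"dx": 0,"dy": 0,"dz": 0,"wx": 0,"wy": 0,"wz": 0,"fingers": 0}]'

```text
t: 12.65
ee_pos: [364.9, 262.0, 45.5]
tool_rot: [3.14, -0.092, -0.002]
force: [-0.4, -0.9, -2.2]
grip_width: 21.4
```

```bash
python3 - <<'E'
from h import *
togo(371.7,263.4,45.7,-.0566)
a=snap("scene","s2");b=snap("top","t2")
mont("pics/s2.png",[[crop(a,340,480,300,410,4)],[crop(b,180,260,190,320,4)]])
E
```

```text
t 12.65 pos [364.9 262.   45.5] F [-0.4 -0.9 -2.2] w 21.4
togo units d [ 0.22 -0.06 -0.01] w [ 0.    0.01 -0.01]
(520, 880, 3)
```

View pics/s2.png

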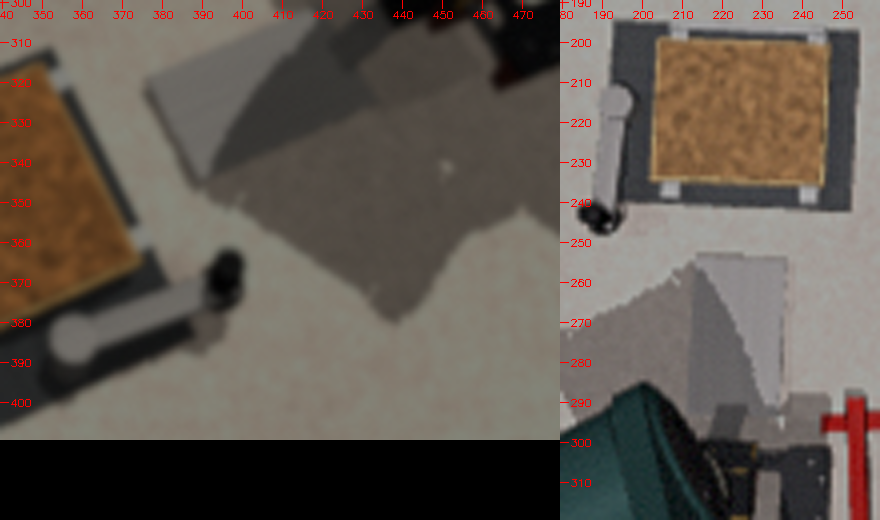

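```bash
python3 - <<'E'
from h import *
t=load("t2");s=load("s2")
P=lambda c:c["mtx"]@np.c_[cv2.Rodrigues(c["rvec"])[0],c["tvec"].ravel()]
X=cv2.triangulatePoints(P(t),P(s),np.float64([[212.5,253.2],[236.2,254]]).T,np.float64([[375.7,320],[390.7,346.5]][::1]).T)
# scene: FL (larger y) is the lower-right one
X=cv2.triangulatePoints(P(t),P(s),np.float64([[212.5,253.2],[236.2,254]]).T,np.float64([[390.7,346.5],[375.7,320]]).T)
print((X[:3]/X[3]).T.round(1))
x,y=364.9,262.;ya=-.058
for l in (32,-32):
    p=[x+155.5*np.cos(ya)-l*np.sin(ya),y+155.5*np.sin(ya)+l*np.cos(ya),15.3];print(np.round(p,1),proj(t,p),proj(s,p))
E
```

```text
[[521.7 289.9  10.6]
 [519.4 223.2   8.9]]
[522.  284.9  15.3] [[213.44557244 253.61236364]] [[388.43335596 343.65688684]]
[518.3 221.   15.3] [[236.34967801 254.63528132]] [[375.10814692 317.76666251]]
```

Call:
apply_moves --increments '[{"dx": 0.2,"dy": -0.03,"dz": -0.12,"wx": 0,"wy": 0.1,"wz": 0,"fingers": 0},{"dx": 0.5,"dy": 0,"dz": 0,"wx": 0,"wy": 0,"wz": 0,"fingers": 0},{"dx": 0.5,"dy": 0,"dz": 0,"wx": 0,"wy": 0,"wz": 0,"fingers": 0},{"dx": 0,"dy": 0,"dz": 0,"wx": 0,"wy": 0,"wz": 0,"fingers": 0}]'

```text
t: 13.25
ee_pos: [405.9, 261.9, 52.1]
tool_rot: [-3.139, 0.091, -0.036]
force: [0.5, 0.3, -0.5]
grip_width: 21.6
```

```bash
python3 - <<'E'
from h import *
togo(518,255.2,49.7,-.0566)
E
```

```text
t 13.25 pos [405.9 261.9  52.1] F [ 0.5  0.3 -0.5] w 21.6
togo units d [3.74 0.01 0.16] w [-0.01 -0.13 -0.01]
```

Call:
apply_moves --increments '[{"dx": 0,"dy": 0,"dz": 0.16,"wx": 0,"wy": -0.03,"wz": 0,"fingers": 0},{"dx": 0.5,"dy": 0,"dz": 0.01,"wx": 0,"wy": 0,"wz": 0,"fingers": 0},{"dx": 0.5,"dy": 0,"dz": 0.01,"wx": 0,"wy": 0,"wz": 0,"fingers": 0},{"dx": 0,"dy": 0,"dz": 0,"wx": 0,"wy": 0,"wz": 0,"fingers": 0}]'

```text
t: 13.75
ee_pos: [438.1, 259.8, 46.4]
tool_rot: [-3.139, 0.092, -0.026]
force: [-0.4, 0.8, -1.5]
grip_width: 21.6
```

```bash
python3 - <<'E'
from h import *
togo(518,255.2,47.5,-.0566)
E
```

```text
t 13.75 pos [438.1 259.8  46.4] F [-0.4  0.8 -1.5] w 21.6
togo units d [ 2.67 -0.    0.01] w [-0.01 -0.09 -0.01]
```

Call:
apply_moves --increments '[{"dx": 0.4,"dy": 0,"dz": 0,"wx": 0,"wy": 0,"wz": 0,"fingers": 0},{"dx": 0.4,"dy": 0,"dz": 0,"wx": 0,"wy": 0,"wz": 0,"fingers": 0},{"dx": 0.4,"dy": 0,"dz": 0,"wx": 0,"wy": 0,"wz": 0,"fingers": 0},{"dx": 0.4,"dy": 0,"dz": 0,"wx": 0,"wy": 0,"wz": 0,"fingers": 0},{"dx": 0.4,"dy": 0,"dz": 0,"wx": 0,"wy": 0,"wz": 0,"fingers": 0},{"dx": 0.3,"dy": 0,"dz": 0,"wx": 0,"wy": 0,"wz": 0,"fingers": 0},{"dx": 0,"dy": 0,"dz": 0,"wx": 0,"wy": 0,"wz": 0,"fingers": 0}]'

```text
t: 14.62
ee_pos: [512.1, 255.3, 47.4]
tool_rot: [-3.139, 0.092, -0.025]
force: [-0.4, -0.3, -1.4]
grip_width: 21.9
```

```bash
python3 - <<'E'
from h import *
togo(518,255.2,47.5,-.0566)
a=snap("scene","s3");b=snap("top","t3")
mont("pics/s3.png",[[crop(a,290,420,290,420,4)],[crop(b,185,255,190,300,4)]])
E
```

```text
t 14.62 pos [512.1 255.3  47.4] F [-0.4 -0.3 -1.4] w 21.9
togo units d [ 0.2  -0.01  0.  ] w [-0.01 -0.09 -0.01]
(520, 800, 3)
```

View pics/s3.png

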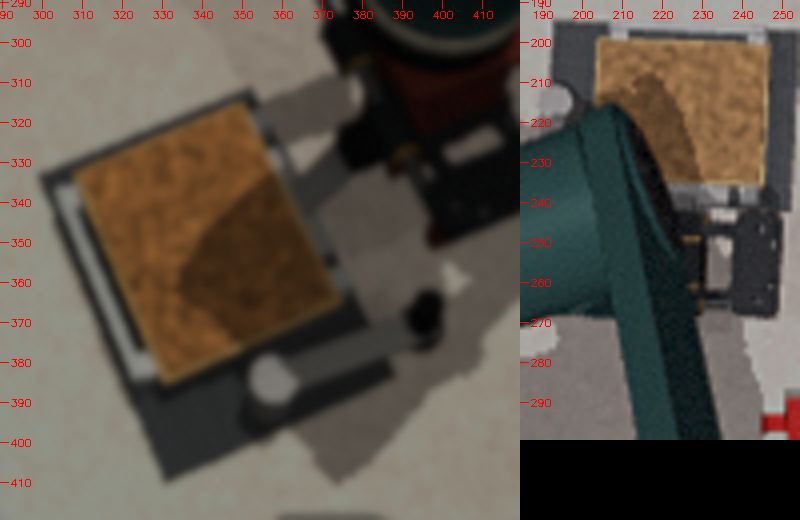

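Call:
apply_moves --increments '[{"dx": 0.1,"dy": 0,"dz": -0.1,"wx": 0,"wy": 0,"wz": 0,"fingers": 0},{"dx": 0,"dy": 0,"dz": -0.12,"wx": 0,"wy": 0,"wz": 0,"fingers": 0},{"dx": 0,"dy": 0,"dz": -0.12,"wx": 0,"wy": 0,"wz": 0,"fingers": 0},{"dx": 0,"dy": 0,"dz": -0.15,"wx": 0,"wy": 0,"wz": 0,"fingers": 0},{"dx": 0,"dy": 0,"dz": -0.2,"wx": 0,"wy": 0,"wz": 0,"fingers": 0},{"dx": 0,"dy": 0,"dz": -0.2,"wx": 0,"wy": 0,"wz": 0,"fingers": 0},{"dx": 0,"dy": 0,"dz": -0.2,"wx": 0,"wy": 0,"wz": 0,"fingers": 0},{"dx": 0,"dy": 0,"dz": 0,"wx": 0,"wy": 0,"wz": 0,"fingers": 0}]'

```text
t: 15.72
ee_pos: [511.5, 254.9, 82.4]
tool_rot: [-3.14, 0.091, -0.02]
force: [0.8, -0.4, -2.5]
grip_width: 21.6
```

```bash
python3 - <<'E'
from h import *
togo(518,255.2,120,-.0566)
a=snap("scene","s4");b=snap("top","t4")
mont("pics/s4.png",[[crop(a,290,420,280,410,4)],[crop(b,185,255,180,300,4)]])
E
```

```text
t 15.72 pos [511.5 254.9  82.4] F [ 0.8 -0.4 -2.5] w 21.6
togo units d [ 0.23 -0.02 -1.25] w [-0.   -0.07 -0.01]
(520, 800, 3)
```

View pics/s4.png

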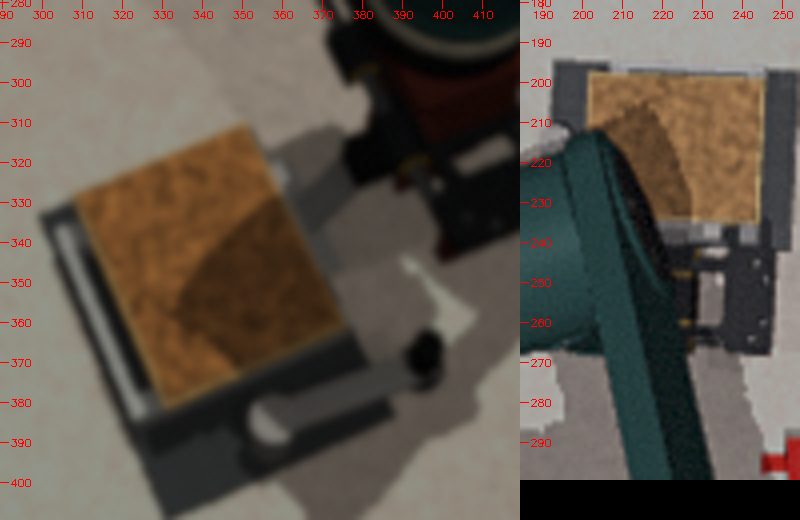

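```bash
python3 - <<'E'
from h import *
t=load("t4");s=load("s4")
P=lambda c:c["mtx"]@np.c_[cv2.Rodrigues(c["rvec"])[0],c["tvec"].ravel()]
T=[[245.5,197.5],[244.3,235.3],[201.5,197.8]];S=[[308.3,328.8],[351.3,310.8],[330.8,381.5]]
X=cv2.triangulatePoints(P(t),P(s),np.float64(T).T,np.float64(S).T);print((X[:3]/X[3]).T.round(1))
for z in(54,58,62):print(z,fit(t,[[50,-60,z],[-50,-60,z],[50,60,z]],T),fit(s,[[50,-60,z],[-50,-60,z],[50,60,z]],S))
E
```

```text
[[669.1 191.4  57.7]
 [567.2 194.9  51.4]
 [672.5 310.2  56.1]]
54 (array([ 6.217590e+02,  2.519582e+02, -2.700000e-02]), [[-0.2, 0.9], [0.2, -0.7], [-0.0, -0.1]]) (array([ 6.191288e+02,  2.536747e+02, -5.490000e-02]), [[-0.3, -0.4], [0.1, -0.2], [0.1, 0.5]])
58 (array([ 6.211157e+02,  2.513332e+02, -2.700000e-02]), [[-0.1, 0.8], [0.2, -0.6], [-0.1, -0.2]]) (array([ 6.197218e+02,  2.549176e+02, -5.490000e-02]), [[-0.3, -0.5], [0.2, -0.4], [0.1, 0.7]])
62 (array([ 6.204724e+02,  2.507081e+02, -2.710000e-02]), [[-0.1, 0.8], [0.2, -0.6], [-0.2, -0.2]]) (array([ 6.203147e+02,  2.561601e+02, -5.480000e-02]), [[-0.4, -0.5], [0.3, -0.5], [0.1, 0.9]])
```

Call:
apply_moves --increments '[{"dx": 0,"dy": 0,"dz": -0.2,"wx": 0,"wy": 0,"wz": 0,"fingers": 0},{"dx": 0,"dy": 0,"dz": -0.4,"wx": 0,"wy": 0,"wz": 0,"fingers": 0},{"dx": 0,"dy": 0,"dz": -0.4,"wx": 0,"wy": 0,"wz": 0,"fingers": 0},{"dx": 0,"dy": 0.1,"dz": -0.2,"wx": 0,"wy": 0,"wz": 0,"fingers": 0},{"dx": 0,"dy": 0.2,"dz": 0,"wx": 0,"wy": 0,"wz": 0,"fingers": 0},{"dx": 0,"dy": 0.4,"dz": 0,"wx": 0,"wy": 0,"wz": -0.05,"fingers": 0},{"dx": 0,"dy": 0.5,"dz": 0,"wx": 0,"wy": 0,"wz": -0.05,"fingers": 0},{"dx": 0,"dy": 0.6,"dz": 0,"wx": 0,"wy": 0,"wz": -0.05,"fingers": 0},{"dx": 0,"dy": 0.7,"dz": 0,"wx": 0,"wy": 0,"wz": -0.05,"fingers": 0},{"dx": 0,"dy": 0.7,"dz": 0,"wx": 0,"wy": 0,"wz": -0.05,"fingers": 0},{"dx": 0,"dy": 0.7,"dz": 0,"wx": 0,"wy": 0,"wz": -0.05,"fingers": 0},{"dx": 0,"dy": 0.7,"dz": 0,"wx": 0,"wy": 0,"wz": -0.05,"fingers": 0},{"dx": 0,"dy": 0.7,"dz": 0,"wx": 0,"wy": 0,"wz": -0.05,"fingers": 0},{"dx": 0,"dy": 0.7,"dz": 0,"wx": 0,"wy": 0,"wz": -0.05,"fingers": 0},{"dx": 0,"dy": 0.7,"dz": 0,"wx": 0,"wy": 0,"wz": -0.05,"fingers": 0},{"dx": 0,"dy": 0.7,"dz": 0,"wx": 0,"wy": 0,"wz": -0.05,"fingers": 0},{"dx": 0,"dy": 0.7,"dz": 0,"wx": 0,"wy": 0,"wz": 0,"fingers": 0}]'

```text
t: 17.95
ee_pos: [502.3, -6.4, 117.5]
tool_rot: [3.137, 0.068, 0.004]
force: [0.7, 0.4, -3.2]
grip_width: 21.7
```

```bash
python3 - <<'E'
from h import *
togo(500.3,-225.3,110,.048)
E
```

```text
t 17.95 pos [502.3  -6.4 117.5] F [ 0.7  0.4 -3.2] w 21.7
togo units d [-0.38  7.28  0.28] w [ 0.02 -0.02 -0.03]
```

Call:
apply_moves --increments '[{"dx": -0.03,"dy": 0.7,"dz": 0,"wx": 0,"wy": 0,"wz": 0,"fingers": 0},{"dx": -0.03,"dy": 0.7,"dz": 0,"wx": 0,"wy": 0,"wz": 0,"fingers": 0},{"dx": -0.03,"dy": 0.7,"dz": 0,"wx": 0,"wy": 0,"wz": 0,"fingers": 0},{"dx": -0.03,"dy": 0.7,"dz": 0,"wx": 0,"wy": 0,"wz": 0,"fingers": 0},{"dx": -0.03,"dy": 0.7,"dz": 0,"wx": 0,"wy": 0,"wz": 0,"fingers": 0},{"dx": -0.03,"dy": 0.7,"dz": 0,"wx": 0,"wy": 0,"wz": 0,"fingers": 0},{"dx": -0.03,"dy": 0.7,"dz": 0,"wx": 0,"wy": 0,"wz": 0,"fingers": 0},{"dx": -0.03,"dy": 0.6,"dz": 0,"wx": 0,"wy": 0,"wz": 0,"fingers": 0},{"dx": -0.03,"dy": 0.5,"dz": 0,"wx": 0,"wy": 0,"wz": 0,"fingers": 0},{"dx": 0,"dy": 0.4,"dz": 0,"wx": 0,"wy": 0,"wz": 0,"fingers": 0},{"dx": 0,"dy": 0.2,"dz": 0,"wx": 0,"wy": 0,"wz": 0,"fingers": 0},{"dx": 0,"dy": 0,"dz": 0,"wx": 0,"wy": 0,"wz": 0,"fingers": 0}]'

```text
t: 19.45
ee_pos: [493.9, -219.8, 115.5]
tool_rot: [3.137, 0.063, -0.008]
force: [-0.3, 0.2, -2.0]
grip_width: 21.6
```

```bash
python3 - <<'E'
from h import *
togo(500.3,-225.3,90,.048)
E
```

```text
t 19.45 pos [ 493.9 -219.8  115.5] F [-0.3  0.2 -2. ] w 21.6
togo units d [0.21 0.19 0.85] w [ 0.02  0.03 -0.05]
```

Call:
apply_moves --increments '[{"dx": 0.1,"dy": 0.1,"dz": 0.2,"wx": 0.02,"wy": 0.04,"wz": -0.04,"fingers": 0},{"dx": 0.08,"dy": 0.08,"dz": 0.3,"wx": 0,"wy": 0.04,"wz": 0,"fingers": 0},{"dx": 0,"dy": 0,"dz": 0.2,"wx": 0,"wy": 0,"wz": 0,"fingers": 0},{"dx": 0,"dy": 0,"dz": 0,"wx": 0,"wy": 0,"wz": 0,"fingers": 0}]'

```text
t: 19.95
ee_pos: [499.6, -223.6, 92.5]
tool_rot: [-3.139, -0.077, -0.014]
force: [-0.1, -0.4, -2.8]
grip_width: 21.6
```

```bash
python3 - <<'E'
from h import *
togo(500.3,-225.3,90,.048)
a=snap("scene","s5");b=snap("top","t5")
mont("pics/s5.png",[[crop(a,210,330,140,240,4)],[crop(b,355,430,180,280,4)]])
E
```

```text
t 19.95 pos [ 499.6 -223.6   92.5] F [-0.1 -0.4 -2.8] w 21.6
togo units d [0.02 0.06 0.08] w [-0.01 -0.05  0.01]
(400, 780, 3)
```

View pics/s5.png

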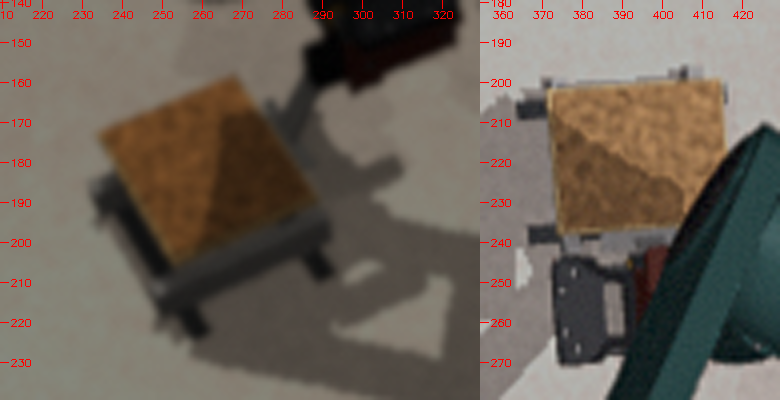

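```bash
python3 - <<'E'
from h import *
t=load("t5");s=load("s5")
P=lambda c:c["mtx"]@np.c_[cv2.Rodrigues(c["rvec"])[0],c["tvec"].ravel()]
T=[[371.5,201],[374.5,238.5],[414.2,199.5]];S=[[254,205.8],[289.5,189.5],[234.5,173.3]]
X=cv2.triangulatePoints(P(t),P(s),np.float64(T).T,np.float64(S).T);print((X[:3]/X[3]).T.round(1))
for z in(62,66,70):
  m=[[50,60,z],[-50,60,z],[50,-60,z]];print(z,fit(t,m,T),fit(s,m,S))
E
```

```text
[[ 654.6 -153.6   61.7]
 [ 553.6 -160.6   59.9]
 [ 659.4 -272.1   61.8]]
62 (array([ 6.082573e+02, -2.169116e+02,  5.150000e-02]), [[-0.2, 0.8], [-0.4, -0.4], [0.7, -0.4]]) (array([ 6.057589e+02, -2.146980e+02,  5.900000e-02]), [[-0.2, -0.1], [0.5, 0.1], [-0.2, -0.0]])
66 (array([ 6.076528e+02, -2.162437e+02,  5.150000e-02]), [[-0.2, 0.8], [-0.5, -0.3], [0.7, -0.5]]) (array([ 6.064265e+02, -2.115122e+02,  5.840000e-02]), [[-0.3, -0.0], [0.6, 0.1], [-0.3, -0.1]])
70 (array([ 6.070484e+02, -2.155758e+02,  5.150000e-02]), [[-0.3, 0.7], [-0.5, -0.3], [0.8, -0.5]]) (array([ 6.070939e+02, -2.083265e+02,  5.790000e-02]), [[-0.3, 0.1], [0.8, 0.1], [-0.4, -0.2]])
```

Call:
apply_moves --increments '[{"dx": 0.06,"dy": 0.03,"dz": 0.1,"wx": 0,"wy": 0,"wz": 0,"fingers": 0},{"dx": 0,"dy": 0,"dz": 0.15,"wx": 0,"wy": 0,"wz": 0,"fingers": 0},{"dx": 0,"dy": 0,"dz": 0.15,"wx": 0,"wy": 0,"wz": 0,"fingers": 0},{"dx": 0,"dy": 0,"dz": 0.1,"wx": 0,"wy": 0,"wz": 0,"fingers": 0},{"dx": 0,"dy": 0,"dz": 0.1,"wx": 0,"wy": 0,"wz": 0,"fingers": 0},{"dx": 0,"dy": 0,"dz": 0.1,"wx": 0,"wy": 0,"wz": 0,"fingers": 0},{"dx": 0,"dy": 0,"dz": 0.1,"wx": 0,"wy": 0,"wz": 0,"fingers": 0},{"dx": 0,"dy": 0,"dz": 0.1,"wx": 0,"wy": 0,"wz": 0,"fingers": 0},{"dx": 0,"dy": 0,"dz": 0,"wx": 0,"wy": 0,"wz": 0,"fingers": 0}]'

```text
t: 21.18
ee_pos: [502.6, -224.8, 64.6]
tool_rot: [-3.14, -0.077, -0.016]
force: [-0.2, 0.2, -2.7]
grip_width: 21.5
```

```bash
python3 - <<'E'
from h import *
togo(500.3,-225.3,58,.048)
E
```

```text
t 21.18 pos [ 502.6 -224.8   64.6] F [-0.2  0.2 -2.7] w 21.5
togo units d [-0.08  0.01  0.22] w [-0.   -0.06  0.01]
```

Call:
apply_moves --increments '[{"dx": 0,"dy": 0,"dz": 0.1,"wx": 0,"wy": 0,"wz": 0,"fingers": 0},{"dx": 0,"dy": 0,"dz": 0.1,"wx": 0,"wy": -0.03,"wz": 0,"fingers": 0},{"dx": 0,"dy": 0,"dz": 0.05,"wx": 0,"wy": 0,"wz": 0,"fingers": 0},{"dx": 0,"dy": 0,"dz": 0,"wx": 0,"wy": 0,"wz": 0,"fingers": 0}]'

```text
t: 21.68
ee_pos: [503.4, -225.2, 57.0]
tool_rot: [3.14, 0.077, 0.009]
force: [0.8, -0.3, -0.8]
grip_width: 21.6
```

```bash
python3 - <<'E'
from h import *
togo(380,-231.1,56,.048)
print(np.mean([get_state()["force"] for _ in range(3)],0))
a=snap("scene","s6");b=snap("top","t6")
mont("pics/s6.png",[[crop(a,210,330,140,240,4)],[crop(b,355,430,180,280,4)]])
E
```

```text
t 21.68 pos [ 503.4 -225.2   57. ] F [ 0.8 -0.3 -0.8] w 21.6
togo units d [-4.12 -0.01  0.01] w [ 0.   -0.03  0.01]
[ 0.80806155 -0.34574217 -0.75271921]
(400, 780, 3)
```

View pics/s6.png

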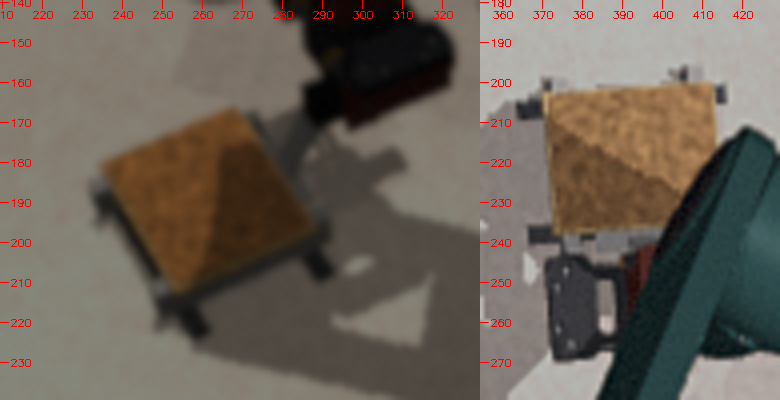

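Call:
apply_moves --increments '[{"dx": -0.2,"dy": 0,"dz": 0,"wx": 0,"wy": 0,"wz": 0,"fingers": 0},{"dx": -0.3,"dy": 0,"dz": 0,"wx": 0,"wy": 0,"wz": 0,"fingers": 0},{"dx": -0.4,"dy": 0,"dz": 0,"wx": 0,"wy": 0,"wz": 0,"fingers": 0},{"dx": -0.4,"dy": 0,"dz": 0,"wx": 0,"wy": 0,"wz": 0,"fingers": 0},{"dx": 0,"dy": 0,"dz": 0,"wx": 0,"wy": 0,"wz": 0,"fingers": 0}]'

```text
t: 22.4
ee_pos: [460.6, -226.9, 57.0]
tool_rot: [3.14, 0.077, 0.008]
force: [0.1, -0.7, -1.8]
grip_width: 21.6
```

```bash
python3 - <<'E'
from h import *
togo(372,-231.1,56,.048)
E
```

```text
t 22.4 pos [ 460.6 -226.9   57. ] F [ 0.1 -0.7 -1.8] w 21.6
togo units d [-2.96 -0.01  0.02] w [ 0.   -0.03  0.01]
```

Call:
apply_moves --increments '[{"dx": -0.4,"dy": 0,"dz": 0,"wx": 0,"wy": 0,"wz": 0,"fingers": 0},{"dx": -0.5,"dy": 0,"dz": 0,"wx": 0,"wy": 0,"wz": 0,"fingers": 0},{"dx": -0.5,"dy": 0,"dz": 0,"wx": 0,"wy": 0,"wz": 0,"fingers": 0},{"dx": -0.5,"dy": 0,"dz": 0,"wx": 0,"wy": 0,"wz": 0,"fingers": 0},{"dx": -0.5,"dy": 0,"dz": 0,"wx": 0,"wy": 0,"wz": 0,"fingers": 0},{"dx": -0.4,"dy": 0,"dz": 0,"wx": 0,"wy": 0,"wz": 0,"fingers": 0},{"dx": 0,"dy": 0,"dz": 0,"wx": 0,"wy": 0,"wz": 0,"fingers": 0}]'

```text
t: 23.28
ee_pos: [370.4, -231.3, 56.7]
tool_rot: [3.14, 0.076, 0.009]
force: [-0.5, -0.5, -1.8]
grip_width: 21.5
```

```bash
python3 - <<'E'
from h import *
togo(440,-10,85,-.01)
E
```

```text
t 23.27 pos [ 370.4 -231.3   56.7] F [-0.5 -0.5 -1.8] w 21.5
togo units d [ 2.68 -7.26 -0.93] w [ 0.   -0.03  0.33]
```

Call:
apply_moves --increments '[{"dx": 0,"dy": -0.3,"dz": -0.5,"wx": 0,"wy": 0,"wz": 0,"fingers": 0},{"dx": 0,"dy": -0.6,"dz": -0.4,"wx": 0,"wy": 0,"wz": 0,"fingers": 0},{"dx": 0,"dy": -0.8,"dz": 0,"wx": 0,"wy": 0,"wz": 0,"fingers": 0},{"dx": 0.2,"dy": -0.9,"dz": 0,"wx": 0,"wy": 0,"wz": 0.1,"fingers": 0},{"dx": 0.3,"dy": -0.9,"dz": 0,"wx": 0,"wy": 0,"wz": 0.1,"fingers": 0},{"dx": 0.5,"dy": -0.9,"dz": 0,"wx": 0,"wy": 0,"wz": 0.1,"fingers": 0},{"dx": 0.5,"dy": -0.9,"dz": 0,"wx": 0,"wy": 0,"wz": 0,"fingers": 0},{"dx": 0.5,"dy": -0.8,"dz": 0,"wx": 0,"wy": 0,"wz": 0,"fingers": 0},{"dx": 0.3,"dy": -0.5,"dz": 0,"wx": 0,"wy": 0,"wz": 0,"fingers": 0},{"dx": 0,"dy": 0,"dz": 0,"wx": 0,"wy": 0,"wz": 0,"fingers": 0}]'

```text
t: 24.52
ee_pos: [438.8, -17.7, 94.0]
tool_rot: [3.139, 0.0, 0.025]
force: [-0.9, 0.1, -1.4]
grip_width: 21.8
```

```bash
python3 - <<'E'
from h import *
togo(440,-10,36,-.01)
E
```

```text
t 24.52 pos [438.8 -17.7  94. ] F [-0.9  0.1 -1.4] w 21.8
togo units d [ 0.01 -0.26  1.93] w [ 0.01 -0.09  0.06]
```

Call:
apply_moves --increments '[{"dx": 0,"dy": 0,"dz": 0.6,"wx": 0,"wy": -0.05,"wz": 0,"fingers": 0},{"dx": 0,"dy": 0,"dz": 0.6,"wx": 0,"wy": 0,"wz": 0,"fingers": 0},{"dx": 0,"dy": 0,"dz": 0.3,"wx": 0,"wy": 0,"wz": 0,"fingers": 0},{"dx": 0,"dy": 0,"dz": 0.1,"wx": 0,"wy": 0,"wz": 0,"fingers": 0},{"dx": 0,"dy": 0,"dz": 0,"wx": 0,"wy": 0,"wz": 0,"fingers": 0}]'

```text
t: 25.15
ee_pos: [437.3, -18.2, 43.4]
tool_rot: [3.139, -0.001, 0.008]
force: [-0.0, 1.1, -1.1]
grip_width: 21.6
```

```bash
python3 - <<'E'
from h import *
togo(440,-10,32.7,-.01)
E
```

```text
t 25.15 pos [437.3 -18.2  43.4] F [-0.   1.1 -1.1] w 21.6
togo units d [ 0.09 -0.27  0.36] w [ 0.01 -0.03  0.05]
```

Call:
apply_moves --increments '[{"dx": 0,"dy": 0,"dz": 0.15,"wx": 0,"wy": 0,"wz": 0,"fingers": 0},{"dx": 0,"dy": 0,"dz": 0.1,"wx": 0,"wy": 0,"wz": 0,"fingers": 0},{"dx": 0,"dy": 0,"dz": 0.05,"wx": 0,"wy": 0,"wz": 0,"fingers": 0},{"dx": 0,"dy": 0,"dz": 0,"wx": 0,"wy": 0,"wz": 0,"fingers": 0}]'

```text
t: 25.65
ee_pos: [438.2, -18.6, 34.5]
tool_rot: [3.139, -0.002, 0.011]
force: [-0.3, -0.3, -1.7]
grip_width: 21.3
```

```bash
python3 - <<'E'
from h import *
togo(440,-10,32.7,-.01)
E
```

```text
t 25.65 pos [438.2 -18.6  34.5] F [-0.3 -0.3 -1.7] w 21.3
togo units d [ 0.06 -0.29  0.06] w [ 0.02 -0.04  0.05]
```

Nearly down (about 2 mm); lower a touch and release.

Call:
apply_moves --increments '[{"dx": 0,"dy": 0,"dz": 0.05,"wx": 0,"wy": -0.03,"wz": 0,"fingers": 0},{"dx": 0,"dy": 0,"dz": 0.03,"wx": 0,"wy": 0,"wz": 0,"fingers": 0},{"dx": 0,"dy": 0,"dz": 0,"wx": 0,"wy": 0,"wz": 0,"fingers": 0.3},{"dx": 0,"dy": 0,"dz": 0,"wx": 0,"wy": 0,"wz": 0,"fingers": 0.6},{"dx": 0,"dy": 0,"dz": 0,"wx": 0,"wy": 0,"wz": 0,"fingers": 0.6},{"dx": 0,"dy": 0,"dz": 0,"wx": 0,"wy": 0,"wz": 0,"fingers": 0.6},{"dx": 0,"dy": 0,"dz": -0.5,"wx": 0,"wy": 0,"wz": 0,"fingers": 0.6},{"dx": 0,"dy": 0,"dz": -1,"wx": 0,"wy": 0,"wz": 0,"fingers": 0.6},{"dx": 0,"dy": 0,"dz": -1,"wx": 0,"wy": 0,"wz": 0,"fingers": 0.6},{"dx": 0,"dy": 0,"dz": -1,"wx": 0,"wy": 0,"wz": 0,"fingers": 0.6},{"dx": -0.5,"dy": 0,"dz": -1,"wx": 0,"wy": 0,"wz": 0,"fingers": 0.6},{"dx": -0.5,"dy": 0,"dz": -1,"wx": 0,"wy": 0,"wz": 0,"fingers": 0.6},{"dx": 0,"dy": 0,"dz": 0,"wx": 0,"wy": 0,"wz": 0,"fingers": 0.6}]'

```text
t: 27.28
ee_pos: [407.6, -18.1, 202.3]
tool_rot: [3.138, -0.001, 0.003]
force: [0.4, -0.3, -0.8]
grip_width: 53.1
```

```bash
python3 - <<'E'
from h import *
togo(440,-10,200,-.01)
a=snap("scene","s7");b=snap("top","t7")
mont("pics/s7.png",[[crop(a,215,415,150,400,2)],[crop(b,175,435,150,300,1),crop(b,360,430,188,250,5)]])
E
```

```text
t 27.27 pos [407.6 -18.1 202.3] F [ 0.4 -0.3 -0.8] w 53.1
togo units d [ 1.08 -0.27  0.08] w [ 0.02 -0.01  0.05]
(500, 750, 3)
```

View pics/s7.png

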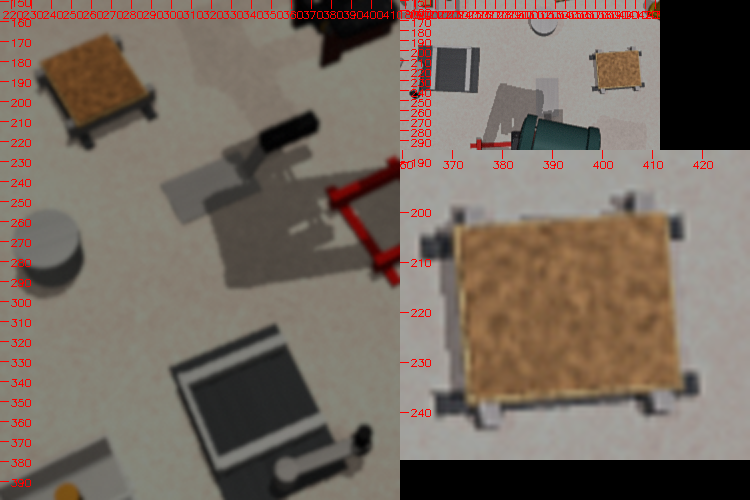

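```bash
python3 - <<'E'
from h import *
c=load("t7")
p,r=fit(c,rect(-50,50,-60,60,41),[(370.6,202.8),(413.4,200),(416.2,235.2),(373.2,238.2)]);print(p,r)
d=p[:2]-[609.3,-216.9];a=.0646;print("rack frame",d[0]*np.cos(a)+d[1]*np.sin(a),-d[0]*np.sin(a)+d[1]*np.cos(a),p[2]-a)
E
```

```text
[ 6.098936e+02 -2.174726e+02  5.280000e-02] [[-0.1, -0.2], [-0.1, -0.2], [0.2, 0.3], [0.0, 0.1]]
rack frame 0.5553975989255264 -0.6097255342429068 -0.011800000000000005
```

```bash
python3 -c "
from workcell import *
print(finish_job())"
```

```text
the job is handed in; nothing more can be done
None
```

The trivet is on the rack, the clamp lever is open, and the spatula is down on the counter. I handed the job in at about 27.3 s of the 69 s allowed. No verdict was reported.

I pushed the lever open with closed fingers. Then I gripped the spatula by its handle, slid the blade through the jig tunnel, lifted the trivet out, carried it over, and lowered it onto the rails. I drew the spatula out straight and laid it at about x 540, y -18 mm.

What the last checks showed:
- **Trivet:** by the top camera it is about 0.6 mm off the rack seat in x and in y, and about 0.01 rad off square. The camera calibration is good to about 2 mm.
- **Lever:** it looks open in the last picture. I put it at about 1.65 to 1.7 rad from where the fingers stopped; I could not read the angle directly.
- **Spatula:** blade centre roughly 210 mm from the trivet's centre and clear of the rack. It looks flat in the picture, but I did not measure its tilt or height after letting go.
- **Bystanders:** I sent the arm near none of them, but did not measure their positions again at the end.

One disagreement came before insertion. Triangulating the blade put its tip about 5 mm lower than the grip suggested, so I raised the spatula a few mm and tilted it slightly tip-up. It then went in with no force beyond sensor noise (about 1 N).

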